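# Load the sampler tray in reverse order

### The job

The four samples stand in the grey cups of the black carrying rack; load them into the four compartments of the metal sampler tray, one to a compartment and in the reverse order, because the sampler runs the other way: the leftmost sample of the carrying rack becomes the rightmost in the tray, and so on. The samples must never be laid over, must be set down gently and not dropped, and must all end standing upright on the compartment floors, let go.

Things in the scene. Friction and masses are not known exactly. Their poses are not given: they have to be found in the camera images.
- bottle: amber glass bottle with a narrow neck and a small black cap: body 36 mm in diameter up to 60 mm, shoulder above, 89 mm tall in all, 0.1 to 0.2 kg; grip the body round 45 to 55 mm above its underside. Origin at the centre of its underside, z up along its axis.
- jar: squat white plastic jar with a wide white screw lid: body 40 mm in diameter, lid 43 mm in diameter from 46 to 66 mm above the underside, 66 mm tall in all, 0.08 to 0.17 kg; grip the lid at about 53 mm. Origin at the centre of its underside, z up along its axis.
- square: square green-tinted glass bottle, 36 x 36 mm in plan and straight up to 64 mm, short neck and 26 mm wide white cap, 84 mm tall in all, 0.1 to 0.21 kg; its sides are parallel to the carrying rack within about 0.1 rad (x and y axes normal to the sides); grip at 45 to 55 mm. Origin at the centre of its underside, z up along its axis.
- cell: test cell: brass foot and slim brass barrel 30 mm in diameter under a black ribbed collar 44 mm in diameter (over the ribs; 42 mm to grip) from 42 to 66 mm above the underside, brass stub on top, 76 mm tall in all, foot 41 mm in diameter, 0.15 to 0.31 kg; grip the collar at about 53 mm. Origin at the centre of its underside, z up along its axis.
- cup_bottle: grey square open cup, 64 x 64 mm, 18 mm high, fixed on the carrying rack, in which the amber bottle stands at the start; the four cups are alike, and their order along the rack differs from start to start. Inside 58 x 58 mm; origin at the centre of its underside, 6 mm above the table; inner floor 4 mm above the origin; axes parallel to the rack's
- cup_jar: grey square open cup, 64 x 64 mm, 18 mm high, fixed on the carrying rack, in which the white jar stands at the start; the four cups are alike, and their order along the rack differs from start to start. Inside 58 x 58 mm; origin at the centre of its underside, 6 mm above the table; inner floor 4 mm above the origin; axes parallel to the rack's
- cup_square: grey square open cup, 64 x 64 mm, 18 mm high, fixed on the carrying rack, in which the square bottle stands at the start; the four cups are alike, and their order along the rack differs from start to start. Inside 58 x 58 mm; origin at the centre of its underside, 6 mm above the table; inner floor 4 mm above the origin; axes parallel to the rack's
- cup_cell: grey square open cup, 64 x 64 mm, 18 mm high, fixed on the carrying rack, in which the brass test cell stands at the start; the four cups are alike, and their order along the rack differs from start to start. Inside 58 x 58 mm; origin at the centre of its underside, 6 mm above the table; inner floor 4 mm above the origin; axes parallel to the rack's
- carrier: black carrying rack, fixed, 72 mm deep (x) and 300 mm long (y) with its end grips, base plate 6 mm thick, carrying the four grey cups in a row along its y axis, at y = -102, -34, 34 and 102 mm. Origin at the centre of its underside, on the table; y along the row (to the robot's left within about 0.12 rad), x away from the robot. It may be the nearer or the farther of the two racks
- sampler: sampler tray, fixed, aluminium walls over a dark steel floor, 66 mm deep (x) and 280 mm long (y), with four square compartments, empty at the start, in a row along its y axis, centred at y = -102, -34, 34 and 102 mm, x = 0; each 58 mm square inside, floor 8 mm and wall tops 22 mm above the origin. Origin at the centre of its underside, on the table; y along the row (to the robot's left within about 0.12 rad), x away from the robot
There are look-alikes about, which are no part of the job. What is shaped like the cell but blue or pink is not meant.

How it is judged:
At the end, for the whole second after the job is handed in: Each sample stands in the compartment whose y in the tray is minus its starting cup's y in the rack: within 15 mm of the compartment's centre along x and y, underside within 5 mm of the floor's height, tilt under 0.12 rad, at rest (below 0.02 m/s and 0.2 rad/s) (((y of cup_bottle in the frame of carrier between -0.122 and -0.082 m and y of bottle in the frame of sampler between 0.087 and 0.117 m) or (y of cup_bottle in the frame of carrier between -0.054 and -0.014 m and y of bottle in the frame of sampler between 0.019 and 0.049 m) or (y of cup_bottle in the frame of carrier between 0.014 and 0.054 m and y of bottle in the frame of sampler between -0.049 and -0.019 m) or (y of cup_bottle in the frame of carrier between 0.082 and 0.122 m and y of bottle in the frame of sampler between -0.117 and -0.087 m)) and x of bottle in the frame of sampler between -0.015 and 0.015 m and z of bottle in the frame of sampler between 0.003 and 0.013 m and angle between each of bottle, jar, square, cell's own z axis and vertical below 0.12 rad and linear speed of each of bottle, jar, square, cell below 0.02 m/s and angular speed of each of bottle, jar, square, cell below 0.2 rad/s and ((y of cup_jar in the frame of carrier between -0.122 and -0.082 m and y of jar in the frame of sampler between 0.087 and 0.117 m) or (y of cup_jar in the frame of carrier between -0.054 and -0.014 m and y of jar in the frame of sampler between 0.019 and 0.049 m) or (y of cup_jar in the frame of carrier between 0.014 and 0.054 m and y of jar in the frame of sampler between -0.049 and -0.019 m) or (y of cup_jar in the frame of carrier between 0.082 and 0.122 m and y of jar in the frame of sampler between -0.117 and -0.087 m)) and x of jar in the frame of sampler between -0.015 and 0.015 m and z of jar in the frame of sampler between 0.003 and 0.013 m and ((y of cup_square in the frame of carrier between -0.122 and -0.082 m and y of square in the frame of sampler between 0.087 and 0.117 m) or (y of cup_square in the frame of carrier between -0.054 and -0.014 m and y of square in the frame of sampler between 0.019 and 0.049 m) or (y of cup_square in the frame of carrier between 0.014 and 0.054 m and y of square in the frame of sampler between -0.049 and -0.019 m) or (y of cup_square in the frame of carrier between 0.082 and 0.122 m and y of square in the frame of sampler between -0.117 and -0.087 m)) and x of square in the frame of sampler between -0.015 and 0.015 m and z of square in the frame of sampler between 0.003 and 0.013 m and ((y of cup_cell in the frame of carrier between -0.122 and -0.082 m and y of cell in the frame of sampler between 0.087 and 0.117 m) or (y of cup_cell in the frame of carrier between -0.054 and -0.014 m and y of cell in the frame of sampler between 0.019 and 0.049 m) or (y of cup_cell in the frame of carrier between 0.014 and 0.054 m and y of cell in the frame of sampler between -0.049 and -0.019 m) or (y of cup_cell in the frame of carrier between 0.082 and 0.122 m and y of cell in the frame of sampler between -0.117 and -0.087 m)) and x of cell in the frame of sampler between -0.015 and 0.015 m and z of cell in the frame of sampler between 0.003 and 0.013 m); the robot touches nothing.
It fails at once if a sample is laid over (tilted more than 0.7 rad) (angle between any of bottle, jar, square, cell's own z axis and vertical above 0.7 rad).
It fails at once if a sample is dropped (falls at over 0.6 m/s, about 20 mm, while no finger touches it) ((linear speed of bottle above 0.6 m/s and contact force between bottle and the fingers below 0.01 N) or (linear speed of jar above 0.6 m/s and contact force between jar and the fingers below 0.01 N) or (linear speed of square above 0.6 m/s and contact force between square and the fingers below 0.01 N) or (linear speed of cell above 0.6 m/s and contact force between cell and the fingers below 0.01 N)).
It fails at once if a sample is rammed into the tray (more than 60 N between them) (contact force between any of bottle, jar, square, cell and sampler above 60 N).
It also fails if it takes over 115 s, if anything falls off the work surface, if the arm or the gripper's body presses on something with over 40 N, if the wrist force passes 120 N, or if a joint passes its speed limit or range.

### The arm

A 7-joint arm with a two-finger parallel gripper is mounted at the origin on the work surface. World frame = base frame: x ahead of the robot, y to its left, z up, the work surface at z = 0. Lengths are in m, angles in rad, forces in N, time in s.
With the tool pointing down it reaches from about 0.35 to 0.9 m from the base axis. Payload 19.9 kg.
Tool frame: the origin (TCP) lies midway between the tips of the shut fingers; the grasp point (between the pads) lies 19 mm behind it; x points along the fingers, z is the direction in which the jaws open and shut, and the axes are right-handed (so a half turn about x gives the same grasp; the last joint's range is limited). The gripper opens to 85 mm and grips with 20 to 120 N. Pads are 22 mm wide; open, the fingers measure 114 mm over their backs; the gripper's body (76 mm by 85 mm) begins 54 mm behind the grasp point. The pads swing forward as they close: fully open they stand 13 mm farther back than shut.
Start: joints at [1.272, 0.417, -0.01, 1.614, 0.005, 1.111, -0.053], TCP at [0.159, -0.604, 0.231] pointing down, gripper open.
Joint ranges: [-2.81, 2.81], [-0.39, 2.02], [-1.27, 1.25], [0.06, 2.57], [-1.19, 4.33], [0.19, 2], [-2.82, 2.82]. Speed limits (rad/s): [1.89, 1.89, 2.39, 2.39, 3.01, 3.01, 3.01].

### API

Orientations are given as a 3x3 rotation matrix whose columns are the frame's x, y, z axes.
In Python, from bench import ctrl, camera, calibration, workorder gives the robot as it stands. The module is installed in compiled form; this text tells all that it offers.
- The arm moves only by the tool step_arm, never from a script. Its argument "rows" is one flat list of numbers, 7 for each row, row after row: the shift along the tool's x, y, z as a fraction of full scale, then the turn, a rotation vector about the tool's x, y, z as a fraction of full scale, then the opening, from 0 (shut) to 1 (fully open). In form: [dx, dy, dz, ax, ay, az, fingers, dx, dy, dz, ax, ay, az, fingers, ...]. A call has 1 to 20 rows; each row is the pose to reach, as a shift and turn from the pose commanded when the call began, along the tool's axes at that moment; what a row does not reach only later rows make up. Full scale, the value 1, is 0.2 m for a shift and 90 degrees for a turn. A row lasts 1/10 s, in which the tool goes at most 50 mm and 8.59 degrees, less where a joint would pass 70% of its speed; a pose out of reach is approached as far as the arm can. A call with a number of a shift or a turn outside -1 to 1 is refused whole. A call with a gripper value outside its range is refused whole. The fingers move at their own pace and stop on an object; "force" is the grip in N (left out, the last holds). Time passes only in rows, so rows that repeat a pose let the fingers close. It gives the time, the measured TCP pose, the force and the opening at its end, in the units of the state.
- ctrl.observe(): the state, without advancing time (a new reading comes with each control period).
- camera(name): name is "scene" or "top"; returns the picture (480x640x3 uint8, blue, green, red); there is no depth.
- calibration(name): a dict with "fx", "fy", "cx", "cy" (pixels), "R" (3x3) and "t" (3): a world point X has camera coordinates R X + t. Camera axes: x right, y down, z forward; pixel columns grow to the right and rows downward; lengths in m; the calibration is good to about 2 mm. A picture is of the moment at which its call begins. calibration takes no time and is no camera call.
- workorder.job_done(): hands the job in, once; it reports no verdict.
The state is a dict: "t": time; "joint_positions": joint angles; "dq": joint speeds; "tau": joint torques, N m; "tcp_pos": TCP position; "eef_rot": TCP orientation; "wrist_force": force on the tool from outside, world axes, zero at the start; "torque": the same for the moment, N m; "grip_width": finger opening in m.
Only numpy, scipy, OpenCV 4.12 (cv2) and the standard library are available. Lean on these libraries where they do the work, as an engineer would, in place of code of your own. Each camera call takes 0.05 s, during which the arm holds its last target.

## Working session

There is one attempt and no reset: what is moved stays moved. The work goes in short steps, Python scripts to look and compute and a tool call to move; the robot and the scene stay as the last step left them, time stands still between calls to the robot, and variables do not carry over. Pictures are saved under pics/ and viewed, and the job is handed in when it is done.

Besides the shell and the picture viewer there is one more tool, called after "Request:" by a JSON object that holds its "api" and its "payload", one argument or row to a line. step_arm: Moves the arm, as the interface text tells. Shift numbers are shares of 0.2 m and turn numbers shares of 90 degrees, none past 1 either way. Its arguments: {"type":"object","properties":{"rows":{"type":"array","items":{"type":"number"}},"force":{"type":"number"}},"required":["rows"]}

```bash
mkdir -p pics
python3 - <<'E'
from bench import ctrl,camera,calibration
import cv2
for n in("scene","top"):
    cv2.imwrite(f"pics/{n}0.png",camera(n)); print(n,calibration(n))
o=ctrl.observe();print(o)
E
```

```text
scene {'fx': 489.49041648611427, 'fy': 489.49041648611427, 'cx': 311.71536276637363, 'cy': 239.7136185963623, 'R': array([[ 0.04362794,  0.99894731,  0.01417284],
       [ 0.81619685, -0.02745845, -0.57712107],
       [-0.57612438,  0.03674643, -0.81653561]]), 't': array([-0.00783293, -0.38496927,  1.06491487])}
top {'fx': 460.7833304409486, 'fy': 460.7833304409486, 'cx': 320.69741531084753, 'cy': 236.29216427498082, 'R': array([[ 3.54751664e-03, -9.99807591e-01, -1.92924007e-02],
       [-9.84200727e-01, -7.56424600e-05, -1.77056272e-01],
       [ 1.77020745e-01,  1.96157049e-02, -9.84011626e-01]]), 't': array([-0.02835028,  0.52006514,  0.60730563])}
{'t': 0.1, 'joint_positions': array([ 1.27151567,  0.41792321, -0.01031415,  1.61410041,  0.00469671,
        1.11072911, -0.0530004 ]), 'dq': array([-0.00202282, -0.00174482,  0.00034494, -0.00223797, -0.00211701,
       -0.00142895,  0.00052364]), 'tau': array([ 2.37752072e-03, -8.65823579e+01,  6.80056661e-01, -4.35642493e+01,
        1.90405233e-02,  4.96721055e-03,  1.04523308e-04]), 'tcp_pos': array([ 0.15925202, -0.60404295,  0.23072292]), 'eef_rot': array([[-3.66364140e-04,  9.66953983e-01,  2.54950701e-01],
       [ 1.07547438e-03,  2.54950951e-01, -9.66953389e-01],
       [-9.99999355e-01, -8.00640997e-05, -1.13333912e-03]]), 'wrist_force': array([0.40295659, 0.22919597, 0.49240479]), 'torque': array([ 0.00998316, -0.00193978, -0.01770625]), 'grip_width': 0.08529701926800151}
```

View pics/scene0.png

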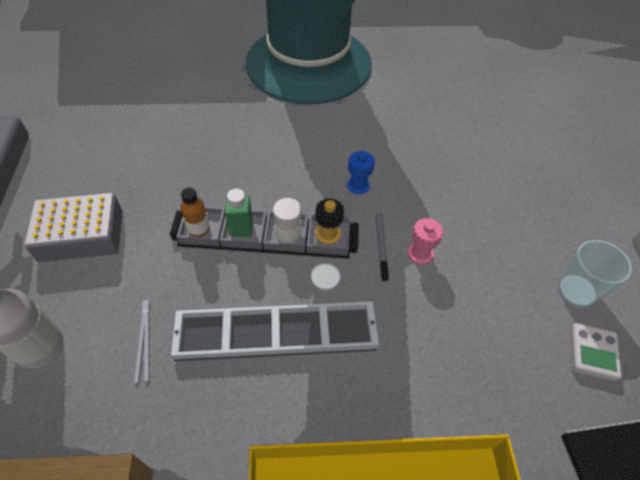

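View pics/top0.png

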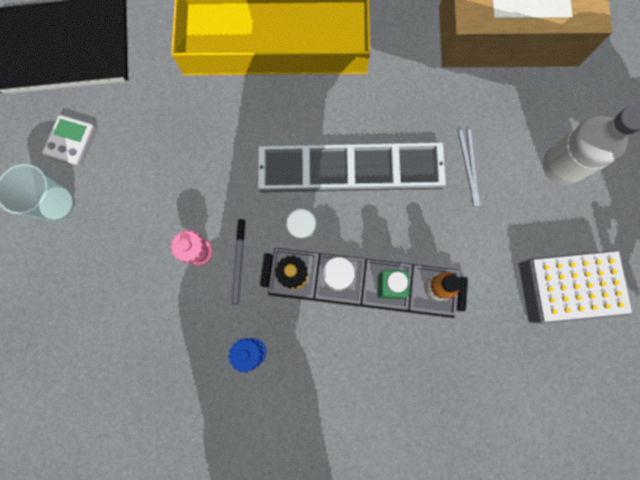

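The four samples stand in the rack nearer the robot. In the top picture, left to right (robot's left to right), they are the brass cell (291,272), the jar (339,273), the square bottle (397,283) and the amber bottle (450,285). The empty tray is beyond them at about (352,166). There are two cell look-alikes, blue (247,354) and pink (190,245). The cell meant is the one at (291,272), because it has a black collar and a brass stub. I'll confirm that in a crop and measure.

```bash
cat > h.py <<'E'
import numpy as np,cv2
from bench import calibration
def cam(n):
    c=calibration(n);K=np.array([[c['fx'],0,c['cx']],[0,c['fy'],c['cy']],[0,0,1.]]);return K,np.array(c['R']),np.array(c['t'])
def ray(n,p):
    K,R,t=cam(n);d=R.T@np.linalg.inv(K)@np.array([p[0],p[1],1.]);return -R.T@t,d
def onz(n,p,z):
    o,d=ray(n,p);return o+d*(z-o[2])/d[2]
def tri(p,q):
    o1,d1=ray('top',p);o2,d2=ray('scene',q)
    A=np.array([d1,-d2]).T;s=np.linalg.lstsq(A,o2-o1,rcond=None)[0]
    a,b=o1+d1*s[0],o2+d2*s[1];return (a+b)/2,np.linalg.norm(a-b)
E
python3 - <<'E'
import cv2,numpy as np
t=cv2.imread('pics/top0.png');s=cv2.imread('pics/scene0.png')
a=cv2.resize(t[135:325,235:475],None,fx=3.3,fy=3.3,interpolation=cv2.INTER_CUBIC)[:600]
b=cv2.resize(s[180:370,165:385],None,fx=3.15,fy=3.15,interpolation=cv2.INTER_CUBIC)
cv2.imwrite('pics/ct.png',a);cv2.imwrite('pics/cs.png',b)
E
```

```text
(no output)
```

View pics/ct.png

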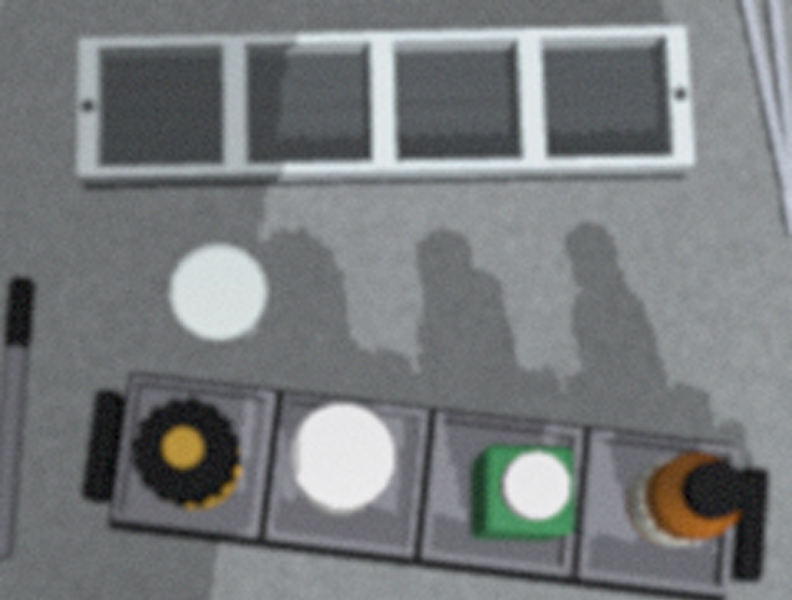

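View pics/cs.png

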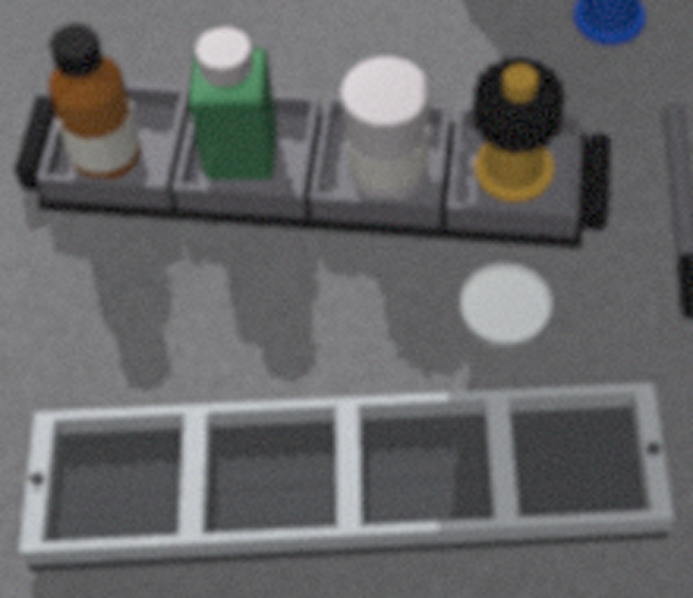

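The crops confirm it: the cell with the black collar and brass stub is at the rack's left end, and the blue and pink ones stand outside the rack. Tray rim corners and end-bar dots are visible in both crops.

Run:
```python
from h import *
t=cv2.imread('pics/top0.png');s=cv2.imread('pics/scene0.png')
T=lambda x,y:((x+.5)/3.3-.5+235,(y+.5)/3.3-.5+135)
S=lambda x,y:((x+.5)/3.15-.5+165,(y+.5)/3.15-.5+180)
# tray corners (top rim z .022): far-left, far-right, near-right, near-left
np.set_printoptions(precision=4,suppress=True)
tc=[onz('top',T(*p),.022)[:2] for p in [(80,38),(686,26),(694,165),(78,176)]]
sc=[onz('scene',S(*p),.022)[:2] for p in [(670,523),(22,551),(35,412),(655,384)]]
for n,c in(('top',tc),('scene',sc)):
    c=np.array(c);v=(c[0]+c[3]-c[1]-c[2])/2;print('tray',n,c.mean(0),'len',np.linalg.norm(v),'depth',np.linalg.norm((c[0]+c[1]-c[2]-c[3])/2),'yaw',np.arctan2(-v[0],v[1]))
for n,f,pp in(('top',T,[(87,105),(680,93)]),('scene',S,[(654,448),(36,479)])):
    c=np.array([onz(n,f(*p),.022)[:2] for p in pp]);v=c[0]-c[1];print('dots',n,c.mean(0),np.linalg.norm(v),np.arctan2(-v[0],v[1]))
# samples by colour masks
def cen(img,box,f):
    x0,y0,x1,y1=box;r=img[y0:y1,x0:x1];h=cv2.cvtColor(r,cv2.COLOR_BGR2HSV);m=f(h).astype(np.uint8)
    n,l,st,c=cv2.connectedComponentsWithStats(m);i=1+np.argmax(st[1:,4])
    return c[i]+[x0,y0],st[i]
w=lambda h:(h[...,2]>205)&(h[...,1]<40)
br=lambda h:(h[...,1]>120)&(h[...,0]>12)&(h[...,0]<32)&(h[...,2]>120)
bk=lambda h:h[...,2]<55
for nm,bt,bs,f,z in [('jar',(315,250,362,300),(268,195,305,222),w,.076),('squarecap',(380,265,413,297),(222,185,250,206),w,.094),
  ('cellstub',(278,258,303,283),(318,196,340,213),br,.086),('bottlecap',(438,270,458,298),(178,186,202,202),bk,.099),]:
    p,a=cen(t,bt,f);q,b=cen(s,bs,f);print(nm,p,a,q,b,'top',onz('top',p,z)[:2],'scene',onz('scene',q,z)[:2],'tri',*tri(p,q))
# carrier grips/corners of cup row top z .024
c=np.array([onz('top',T(*p),.024)[:2] for p in [(130,374),(742,443),(722,597),(112,522)]])
v=(c[0]-c[1]);print('carrier corners',c.mean(0),v,np.arctan2(-v[0],v[1]),c)
# green mask min area rect for square top z .074
h=cv2.cvtColor(t,cv2.COLOR_BGR2HSV);m=((h[...,0]>50)&(h[...,0]<85)&(h[...,1]>90)).astype(np.uint8);m[:250]=0
k,_=cv2.findContours(m,0,2);k=max(k,key=cv2.contourArea);print(cv2.minAreaRect(k))
```

```text
tray top [ 0.6337 -0.0721] len 0.27958292664329865 depth 0.0662933746727292 yaw 0.01661868332616092
tray scene [ 0.6339 -0.0708] len 0.27860341967804786 depth 0.06655506769036913 yaw 0.011162564818398555
dots top [ 0.6345 -0.0717] 0.2714363406455538 0.018061701489300728
dots scene [ 0.6329 -0.071 ] 0.27198945493613313 0.01769124972359681
jar [338.9333 272.9708] [ 10   8  29  31 720] [286.0492 208.0164] [  6   4  24  19 366] top [ 0.4651 -0.0525] scene [ 0.4655 -0.052 ] tri [ 0.4651 -0.0523  0.0755] 0.0004403053740353278
squarecap [397.3715 281.75  ] [  8   7  19  20 288] [235.1343 194.7687] [  6   4  15  12 134] top [ 0.4521 -0.1272] scene [ 0.4526 -0.1265] tri [ 0.4522 -0.1269  0.0936] 0.000684647670027949
cellstub [290.0526 270.1053] [  7   6  12  13 114] [329.6324 204.6324] [ 7  5 10  9 68] top [0.4678 0.0119] scene [0.4693 0.0127] tri [0.468  0.0125 0.0844] 0.0007631304562727148
bottlecap [450.0972 282.7176] [  4   5  16  16 216] [188.8471 195.6497] [  4   3  15  13 157] top [ 0.4506 -0.1932] scene [ 0.4564 -0.1929] tri [ 0.4511 -0.1947  0.0929] 0.0002031841250407266
carrier corners [ 0.4587 -0.0883] [0.0303 0.2683] -0.1124532254279546 [[ 0.5067  0.0413]
 [ 0.4764 -0.2271]
 [ 0.4101 -0.2152]
 [ 0.4415  0.0477]]
((393.0, 283.5), (27.0, 30.0), 90.0)
```

All three samples with flat tops triangulate to their nominal heights. The tray measures 0.280 × 0.066 m, centred at (0.634, -0.0715), yaw 0.017, and the two views agree. Next, a helper to turn world goals into tool-axis numbers.

```bash
cat > go.py <<'E'
import sys,numpy as np
from scipy.spatial.transform import Rotation as Ro
from bench import ctrl
o=ctrl.observe();x,y,z,yaw=map(float,sys.argv[1:5])
R=o['eef_rot'];p=o['tcp_pos']
c,s=np.cos(yaw),np.sin(yaw)
G=np.array([[0,-s,c],[0,c,s],[-1,0,0]])
d=R.T@(np.array([x,y,z])-p)/.2;a=Ro.from_matrix(R.T@G).as_rotvec()/(np.pi/2)
np.set_printoptions(precision=4,suppress=True)
print('t',round(o['t'],2),'pos',p,'shift',d,'turn',a,'w',round(o['grip_width'],4),'F',o['wrist_force'],'j',o['joint_positions'])
E
python3 go.py 0.451 -0.1945 0.231 -0.1
```

```text
t 0.1 pos [ 0.1593 -0.604   0.2307] shift [ 0.0003  1.9326 -1.6081] turn [-0.7722 -0.0007 -0.0004] w 0.0853 F [0.403  0.2292 0.4924] j [ 1.2715  0.4179 -0.0103  1.6141  0.0047  1.1107 -0.053 ]
```

Request:
{"api": "step_arm", "payload": {
  "rows": [0,0.2,-0.16,-0.08,0,0,1,0,0.4,-0.33,-0.16,0,0,1,0,0.6,-0.5,-0.24,0,0,1,0,0.8,-0.66,-0.32,0,0,1,0,0.97,-0.8,-0.4,0,0,1,0,0.97,-0.8,-0.4,0,0,1,0,0.97,-0.8,-0.4,0,0,1,0,0.97,-0.8,-0.4,0,0,1],
  "force": 40
}}

```text
t: 0.9
tcp_pos: [0.3055, -0.4008, 0.2312]
eef_rot: [[-0.0, 0.634, 0.774], [0.0, 0.774, -0.634], [-1.0, -0.0, -0.0]]
wrist_force: [-0.3, -0.2, -0.4]
grip_width: 0.0854
```

```bash
python3 go.py 0.451 -0.1945 0.231 -0.1
```

```text
t 0.9 pos [ 0.3055 -0.4008  0.2312] shift [ 0.0005  1.2591 -0.091 ] turn [-0.3733 -0.0002  0.0001] w 0.0854 F [-0.2828 -0.2448 -0.379 ] j [ 1.0622  0.2099 -0.2319  1.9035  0.0561  1.0346  0.1201]
```

Request:
{"api": "step_arm", "payload": {
  "rows": [0,0.25,-0.02,-0.1,0,0,1,0,0.5,-0.04,-0.19,0,0,1,0,0.75,-0.06,-0.28,0,0,1,0,1,-0.09,-0.37,0,0,1,0,1,-0.09,-0.37,0,0,1,0,1,-0.09,-0.37,0,0,1]
}}

```text
t: 1.5
tcp_pos: [0.4187, -0.2341, 0.2311]
eef_rot: [[-0.0, 0.104, 0.995], [0.0, 0.995, -0.104], [-1.0, 0.0, -0.0]]
wrist_force: [-0.0, -0.7, 0.4]
grip_width: 0.0854
```

```bash
python3 go.py 0.451 -0.1945 0.14 -0.1
```

```text
t 1.5 pos [ 0.4187 -0.2341  0.2311] shift [0.4554 0.2135 0.14  ] turn [-0.0025 -0.0002 -0.0002] w 0.0854 F [-0.0292 -0.7191  0.3708] j [ 0.8482  0.1809 -0.4468  1.9517  0.0907  1.0287  0.2569]
```

Request:
{"api": "step_arm", "payload": {
  "rows": [0.0,0.11,0.07,0,0,0,1,0.15,0.214,0.14,0,0,0,1,0.3,0.214,0.14,0,0,0,1,0.455,0.214,0.14,0,0,0,1,0.455,0.214,0.14,0,0,0,1,0.455,0.214,0.14,0,0,0,1,0.455,0.214,0.14,0,0,0,1]
}}

```text
t: 2.2
tcp_pos: [0.4514, -0.1953, 0.1417]
eef_rot: [[0.001, 0.105, 0.994], [-0.001, 0.994, -0.105], [-1.0, -0.001, 0.002]]
wrist_force: [-0.8, -0.3, 0.7]
grip_width: 0.0855
```

```bash
python3 go.py 0.451 -0.1945 0.037 -0.1
python3 - <<'E'
from bench import camera
import cv2
i=camera('scene');cv2.imwrite('pics/s1.png',cv2.resize(i[120:370,130:410],None,fx=2.3,fy=2.3))
E
```

```text
t 2.2 pos [ 0.4514 -0.1953  0.1417] shift [ 0.5237  0.004  -0.0033] turn [-0.0033  0.001   0.0005] w 0.0855 F [-0.7663 -0.2826  0.6848] j [ 0.7378  0.3281 -0.4586  2.0109  0.193   0.8421  0.0662]
```

View pics/s1.png

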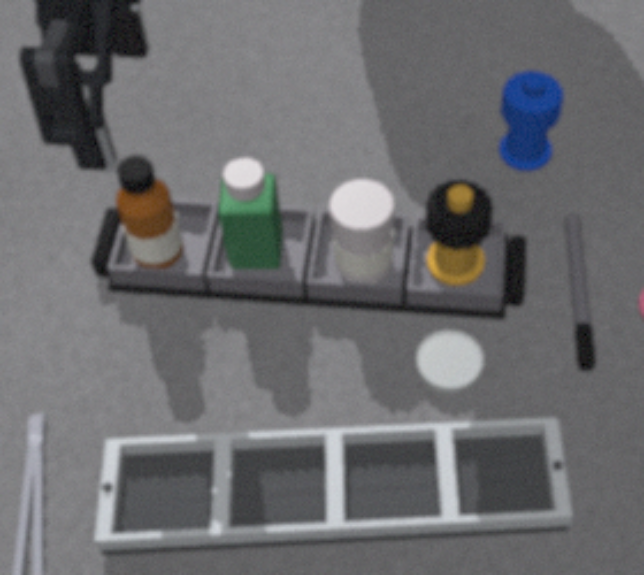

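Run:
```python
from h import *
from bench import camera
def pr(n,X):
    K,R,t=cam(n);u=K@(R@np.array(X)+t);return u[:2]/u[2]
for X in [(.4514,-.1953,.1417),(.4514+.043,-.1998,.155),(.4514-.043,-.1908,.155)]:print(X,pr('scene',X),pr('top',X))
i=camera('top');cv2.imwrite('pics/t1.png',cv2.resize(i[140:360,230:520],None,fx=2.5,fy=2.5))
i=camera('scene');cv2.imwrite('pics/s1b.png',i)
```

```text
(0.4514, -0.1953, 0.1417) [181.63962715 172.99567755] [461.1311208 279.2599906]
(0.4944, -0.1998, 0.155) [172.59195879 190.16484255] [466.34398173 241.46817169]
(0.40840000000000004, -0.1908, 0.155) [186.2451486  144.17920793] [462.34033998 316.14070006]
```

View pics/t1.png

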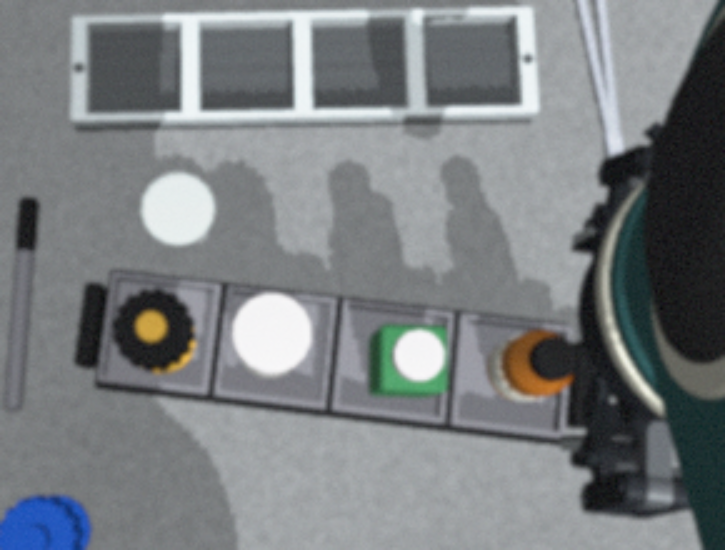

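View pics/s1b.png

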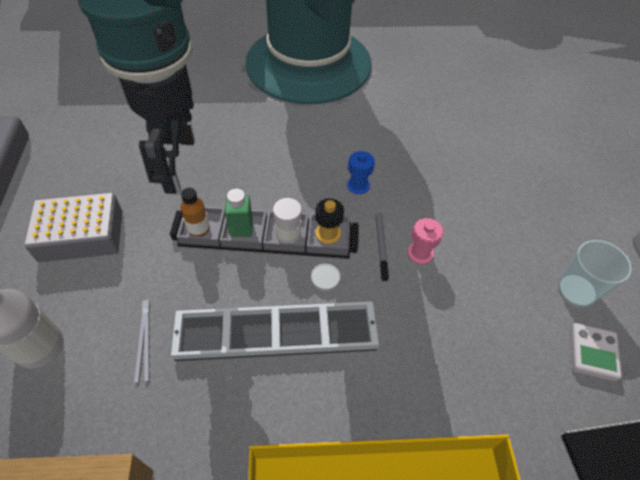

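The near fingertip shows at about (168,188) in the scene view and the projection predicts (172,190), so TCP and camera agree. Now descending over the bottle.

Request:
{"api": "step_arm", "payload": {
  "rows": [0.1,0.003,-0.002,0,0,0,1,0.2,0.003,-0.002,0,0,0,1,0.3,0.003,-0.002,0,0,0,1,0.4,0.003,-0.002,0,0,0,1,0.52,0.003,-0.002,0,0,0,1,0.52,0.003,-0.002,0,0,0,1,0.52,0.003,-0.002,0,0,0,1,0.52,0.003,-0.002,0,0,0,1]
}}

```text
t: 3.15
tcp_pos: [0.4514, -0.1939, 0.0376]
eef_rot: [[0.002, 0.103, 0.995], [-0.001, 0.995, -0.103], [-1.0, -0.001, 0.002]]
wrist_force: [-0.4, 0.6, 0.0]
grip_width: 0.0855
```

```bash
python3 go.py 0.451 -0.1945 0.037 -0.1
```

```text
t 3.15 pos [ 0.4514 -0.1939  0.0376] shift [ 0.0031 -0.0034 -0.0014] turn [-0.0023  0.001   0.0004] w 0.0855 F [-0.3872  0.5583  0.0278] j [ 0.6665  0.5023 -0.3878  2.0684  0.3168  0.625  -0.0404]
```

Request:
{"api": "step_arm", "payload": {
  "rows": [0,0,0,0,0,0,0.8,0,0,0,0,0,0,0.65,0,0,0,0,0,0,0.55,0,0,0,0,0,0,0.48,0,0,0,0,0,0,0.42,0,0,0,0,0,0,0.3,0,0,0,0,0,0,0.2,0,0,0,0,0,0,0,0,0,0,0,0,0,0,0,0,0,0,0,0,0],
  "force": 40
}}

```text
t: 4.15
tcp_pos: [0.4506, -0.1936, 0.0365]
eef_rot: [[-0.0, 0.103, 0.995], [-0.0, 0.995, -0.103], [-1.0, -0.0, -0.0]]
wrist_force: [-1.6, -0.6, 7.2]
grip_width: 0.0348
```

```bash
python3 - <<'E'
from bench import camera
import cv2
i=camera('scene');cv2.imwrite('pics/s2.png',cv2.resize(i[120:270,100:300],None,fx=3.5,fy=3.5))
E
python3 go.py 0.451 -0.1945 0.2 0
```

```text
t 4.2 pos [ 0.4506 -0.1936  0.0365] shift [-0.8176 -0.0046  0.0025] turn [-0.0659 -0.0001  0.0001] w 0.0346 F [-1.7991 -0.0092  7.5975] j [ 0.666   0.5041 -0.3871  2.0693  0.3176  0.6243 -0.0411]
```

View pics/s2.png

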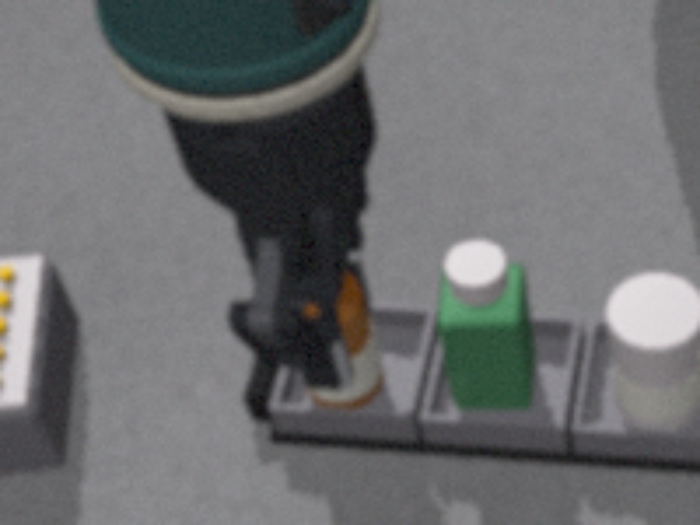

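Width is 35 mm against a 36 mm body, so the bottle is held between both fingers. Lifting.

Request:
{"api": "step_arm", "payload": {
  "rows": [-0.03,0,0,0,0,0,0,-0.08,0,0,0,0,0,0,-0.15,0,0,0,0,0,0,-0.23,0,0,0,0,0,0,-0.33,0,0,0,0,0,0,-0.43,0,0,0,0,0,0,-0.53,0,0,0,0,0,0,-0.62,0,0,0,0,0,0,-0.68,0,0,0,0,0,0,-0.7,0,0,0,0,0,0,-0.7,0,0,0,0,0,0,-0.7,0,0,0,0,0,0]
}}

```text
t: 5.4
tcp_pos: [0.4503, -0.1934, 0.1757]
eef_rot: [[-0.001, 0.103, 0.995], [0.0, 0.995, -0.103], [-1.0, 0.0, -0.001]]
wrist_force: [-0.3, -0.8, -2.8]
grip_width: 0.0353
```

```bash
python3 - <<'E'
from bench import camera
import cv2
i=camera('scene');cv2.imwrite('pics/s3.png',cv2.resize(i[50:270,100:350],None,fx=2.7,fy=2.7))
E
python3 go.py 0.632 0.0305 0.176 0
```

```text
t 5.45 pos [ 0.4502 -0.1933  0.1756] shift [-0.0024  1.2071  0.7885] turn [-0.0658 -0.0007 -0.0004] w 0.0347 F [-0.1835  0.7596 -1.9236] j [ 0.7577  0.2777 -0.4782  1.9844  0.1592  0.9168  0.0943]
```

View pics/s3.png

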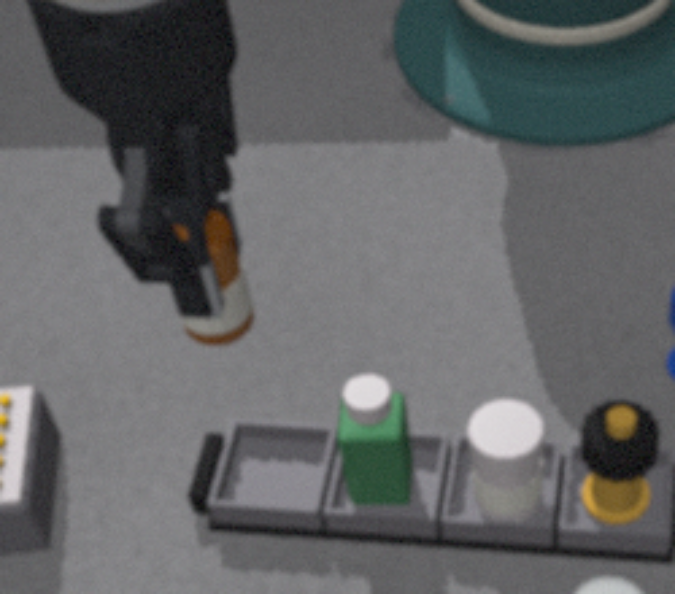

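The bottle hangs straight under the fingers, clear of the rack. Carrying it to the tray.

Request:
{"api": "step_arm", "payload": {
  "rows": [0,0.05,0.03,-0.01,0,0,0,0,0.14,0.09,-0.02,0,0,0,0,0.24,0.16,-0.03,0,0,0,0,0.34,0.22,-0.04,0,0,0,0,0.44,0.29,-0.05,0,0,0,0,0.54,0.35,-0.06,0,0,0,0,0.64,0.42,-0.065,0,0,0,0,0.74,0.48,-0.065,0,0,0,0,0.84,0.55,-0.065,0,0,0,0,0.93,0.61,-0.065,0,0,0,0,0.98,0.64,-0.065,0,0,0,0,1,0.65,-0.065,0,0,0,0,1,0.65,-0.065,0,0,0,0,1,0.65,-0.065,0,0,0]
}}

```text
t: 6.85
tcp_pos: [0.6002, -0.0088, 0.1761]
eef_rot: [[-0.0, 0.002, 1.0], [-0.0, 1.0, -0.002], [-1.0, -0.0, -0.0]]
wrist_force: [0.5, -0.9, -2.1]
grip_width: 0.0352
```

```bash
python3 go.py 0.632 0.0305 0.1 0.017
```

```text
t 6.85 pos [ 0.6002 -0.0088  0.1761] shift [0.3805 0.1972 0.159 ] turn [-0.0121 -0.0003  0.0002] w 0.0352 F [ 0.5302 -0.9449 -2.0554] j [ 0.3698  0.4829 -0.5358  1.7159  0.2822  1.0208 -0.2668]
```

Request:
{"api": "step_arm", "payload": {
  "rows": [0,0.06,0.05,-0.01,0,0,0,0,0.14,0.11,-0.012,0,0,0,0,0.19,0.15,-0.012,0,0,0,0.02,0.197,0.159,-0.012,0,0,0,0.08,0.197,0.159,-0.012,0,0,0,0.17,0.197,0.159,-0.012,0,0,0,0.26,0.197,0.159,-0.012,0,0,0,0.34,0.197,0.159,-0.012,0,0,0,0.38,0.197,0.159,-0.012,0,0,0,0.38,0.197,0.159,-0.012,0,0,0,0.38,0.197,0.159,-0.012,0,0,0]
}}

```text
t: 7.95
tcp_pos: [0.6326, 0.0313, 0.1007]
eef_rot: [[0.0, -0.017, 1.0], [0.0, 1.0, 0.017], [-1.0, 0.0, 0.0]]
wrist_force: [0.8, 0.1, -1.7]
grip_width: 0.0348
```

```bash
python3 go.py 0.632 0.0305 0.035 0.017;python3 - <<'E'
from bench import camera
import cv2
i=camera('scene');cv2.imwrite('pics/s4.png',cv2.resize(i[190:380,150:400],None,fx=2.8,fy=2.8))
E
```

```text
t 7.95 pos [0.6326 0.0313 0.1007] shift [ 0.3283 -0.0039 -0.0033] turn [ 0.0002  0.0002 -0.0001] w 0.0348 F [ 0.849   0.1312 -1.6885] j [ 0.2649  0.6278 -0.5015  1.6807  0.361   0.9261 -0.3584]
```

View pics/s4.png

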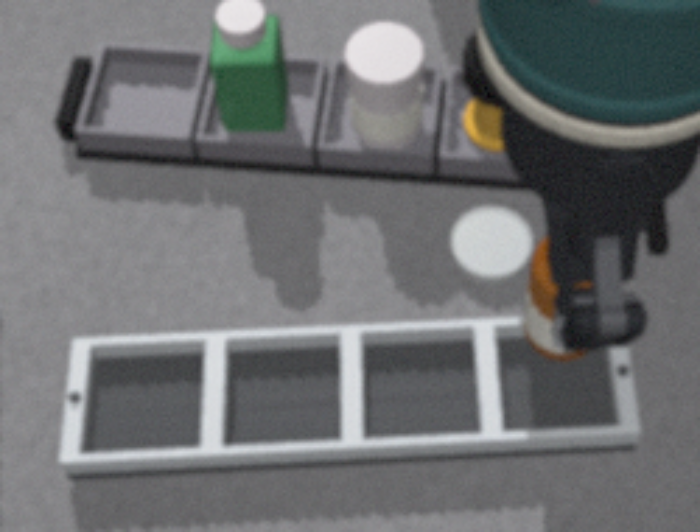

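The bottle is above the left (right-in-picture) compartment and lined up with it. Lowering slowly.

Request:
{"api": "step_arm", "payload": {
  "rows": [0.05,-0.003,-0.003,0,0,0,0,0.12,-0.003,-0.003,0,0,0,0,0.19,-0.003,-0.003,0,0,0,0,0.25,-0.003,-0.003,0,0,0,0,0.28,-0.003,-0.003,0,0,0,0,0.295,-0.003,-0.003,0,0,0,0,0.305,-0.003,-0.003,0,0,0,0,0.315,-0.003,-0.003,0,0,0,0,0.325,-0.003,-0.003,0,0,0,0,0.325,-0.003,-0.003,0,0,0,0,0.325,-0.003,-0.003,0,0,0,0]
}}

```text
t: 9.1
tcp_pos: [0.6319, 0.0307, 0.0354]
eef_rot: [[0.0, -0.017, 1.0], [0.0, 1.0, 0.017], [-1.0, 0.0, 0.0]]
wrist_force: [0.0, -0.6, -1.8]
grip_width: 0.0346
```

```bash
python3 go.py 0.632 0.0305 0.0345 0.017
```

```text
t 9.1 pos [0.6319 0.0307 0.0354] shift [ 0.0047 -0.0011  0.0005] turn [ 0.0003  0.0001 -0.    ] w 0.0346 F [ 0.0198 -0.5629 -1.8382] j [ 0.238   0.7127 -0.463   1.7078  0.4113  0.8189 -0.3951]
```

Not touching yet; going down in 0.5–1 mm steps.

Request:
{"api": "step_arm", "payload": {
  "rows": [0.003,0,0,0,0,0,0,0.006,0,0,0,0,0,0,0.009,0,0,0,0,0,0,0.009,0,0,0,0,0,0,0.009,0,0,0,0,0,0]
}}

```text
t: 9.6
tcp_pos: [0.632, 0.0308, 0.0345]
eef_rot: [[0.0, -0.017, 1.0], [-0.0, 1.0, 0.017], [-1.0, -0.0, 0.0]]
wrist_force: [-6.5, -0.3, 15.5]
grip_width: 0.0349
```

Contact at 15 N, so it is on the floor. Releasing gradually, then rising straight up.

Request:
{"api": "step_arm", "payload": {
  "rows": [-0.003,0,0,0,0,0,0.3,-0.003,0,0,0,0,0,0.4,-0.003,0,0,0,0,0,0.44,-0.003,0,0,0,0,0,0.5,-0.003,0,0,0,0,0,0.65,-0.003,0,0,0,0,0,0.8,-0.003,0,0,0,0,0,1,-0.003,0,0,0,0,0,1,-0.003,0,0,0,0,0,1,-0.003,0,0,0,0,0,1]
}}

```text
t: 10.6
tcp_pos: [0.6318, 0.0307, 0.0341]
eef_rot: [[-0.0, -0.017, 1.0], [0.0, 1.0, 0.017], [-1.0, 0.0, -0.0]]
wrist_force: [0.9, -0.5, -0.3]
grip_width: 0.0854
```

Request:
{"api": "step_arm", "payload": {
  "rows": [-0.05,0,0,0,0,0,1,-0.15,0,0,0,0,0,1,-0.3,0,0,0,0,0,1,-0.45,0,0,0,0,0,1,-0.6,0,0,0,0,0,1,-0.7,0,0,0,0,0,1,-0.7,0,0,0,0,0,1,-0.7,0,0,0,0,0,1]
}}

```text
t: 11.4
tcp_pos: [0.6319, 0.0307, 0.1747]
eef_rot: [[0.001, -0.017, 1.0], [-0.0, 1.0, 0.017], [-1.0, -0.0, 0.001]]
wrist_force: [-0.5, -0.5, -0.1]
grip_width: 0.0856
```

```bash
python3 go.py 0.4522 -0.127 0.14 -0.06;python3 - <<'E'
from bench import camera
import cv2
i=camera('scene');cv2.imwrite('pics/s5.png',cv2.resize(i[150:380,150:400],None,fx=2.6,fy=2.6))
E
```

```text
t 11.4 pos [0.6319 0.0307 0.1747] shift [ 0.173  -0.7725 -0.9123] turn [0.0493 0.0006 0.0001] w 0.0856 F [-0.5184 -0.5041 -0.0926] j [ 0.2923  0.5411 -0.5369  1.6327  0.3085  1.0524 -0.3185]
```

View pics/s5.png

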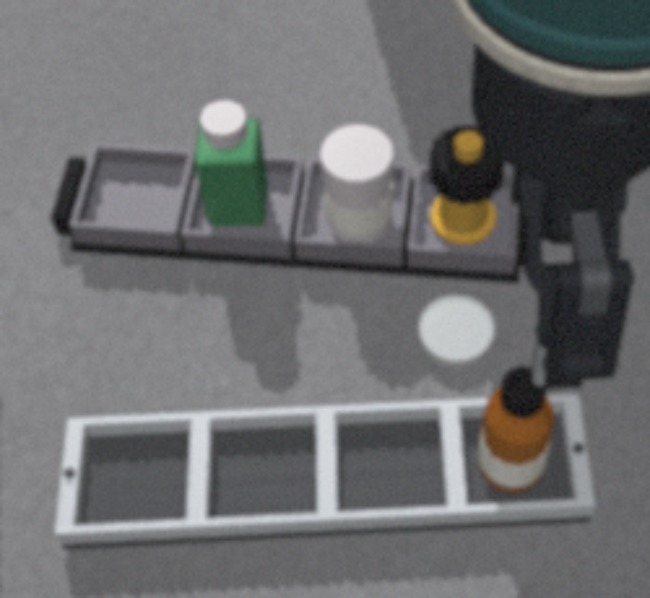

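The bottle stands upright in the tray's leftmost (robot-left) compartment. Next is the square bottle.

Request:
{"api": "step_arm", "payload": {
  "rows": [0,-0.15,-0.18,0.02,0,0,1,0,-0.3,-0.36,0.04,0,0,1,0,-0.45,-0.54,0.049,0,0,1,0,-0.6,-0.72,0.049,0,0,1,0,-0.74,-0.87,0.049,0,0,1,0.05,-0.772,-0.912,0.049,0,0,1,0.12,-0.772,-0.912,0.049,0,0,1,0.173,-0.772,-0.912,0.049,0,0,1,0.173,-0.772,-0.912,0.049,0,0,1,0.173,-0.772,-0.912,0.049,0,0,1]
}}

```text
t: 12.45
tcp_pos: [0.4524, -0.1262, 0.1393]
eef_rot: [[-0.001, 0.058, 0.998], [0.001, 0.998, -0.058], [-1.0, 0.001, -0.001]]
wrist_force: [0.3, -0.3, -0.4]
grip_width: 0.0852
```

```bash
python3 go.py 0.4522 -0.127 0.037 -0.06
```

```text
t 12.45 pos [ 0.4524 -0.1262  0.1393] shift [ 0.5113 -0.0044 -0.0002] turn [ 0.001  -0.0005 -0.0005] w 0.0852 F [ 0.3316 -0.3015 -0.3739] j [ 0.6556  0.3032 -0.5153  2.0604  0.2004  0.8264 -0.0353]
```

Request:
{"api": "step_arm", "payload": {
  "rows": [0.1,-0.004,0,0,0,0,1,0.2,-0.004,0,0,0,0,1,0.3,-0.004,0,0,0,0,1,0.4,-0.004,0,0,0,0,1,0.48,-0.004,0,0,0,0,1,0.508,-0.004,0,0,0,0,1,0.508,-0.004,0,0,0,0,1,0.508,-0.004,0,0,0,0,0.8,0.508,-0.004,0,0,0,0,0.65,0.508,-0.004,0,0,0,0,0.55,0.508,-0.004,0,0,0,0,0.48,0.508,-0.004,0,0,0,0,0.43,0.508,-0.004,0,0,0,0,0.3,0.508,-0.004,0,0,0,0,0.2,0.508,-0.004,0,0,0,0,0,0.508,-0.004,0,0,0,0,0,0.508,-0.004,0,0,0,0,0],
  "force": 40
}}

```text
t: 14.15
tcp_pos: [0.4521, -0.1277, 0.0382]
eef_rot: [[-0.0, 0.059, 0.998], [-0.0, 0.998, -0.059], [-1.0, -0.0, -0.0]]
wrist_force: [-2.4, 1.0, 8.0]
grip_width: 0.0354
```

```bash
python3 go.py 0.6332 -0.0375 0.176 0.017;python3 - <<'E'
from bench import camera
import cv2
i=camera('scene');cv2.imwrite('pics/s6.png',cv2.resize(i[120:270,130:380],None,fx=2.8,fy=2.8))
E
```

```text
t 14.15 pos [ 0.4521 -0.1277  0.0382] shift [-0.6893  0.5038  0.877 ] turn [-0.0487 -0.      0.0001] w 0.0354 F [-2.4002  1.0108  8.0011] j [ 0.5754  0.481  -0.4321  2.1164  0.345   0.6108 -0.1585]
```

View pics/s6.png

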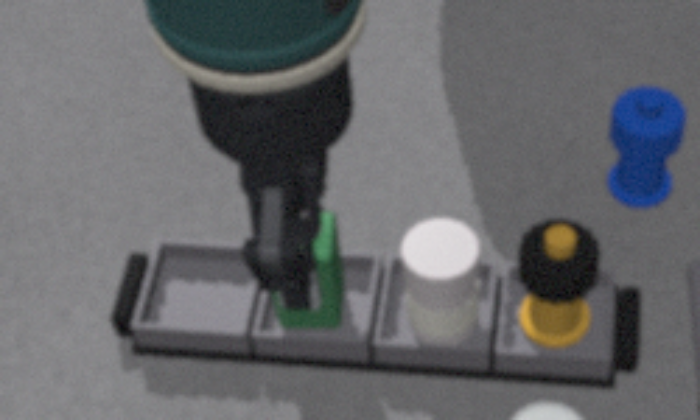

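The grip is square on (35.4 mm). Lifting and carrying to the compartment at y=+34.

Request:
{"api": "step_arm", "payload": {
  "rows": [-0.03,0,0,0,0,0,0,-0.08,0,0,0,0,0,0,-0.15,0,0,0,0,0,0,-0.25,0,0,0,0,0,0,-0.35,0,0,0,0,0,0,-0.45,0,0,0,0,0,0,-0.55,0,0,0,0,0,0,-0.64,0.02,0.04,0,0,0,0,-0.69,0.06,0.1,-0.01,0,0,0,-0.69,0.12,0.2,-0.02,0,0,0,-0.69,0.18,0.31,-0.03,0,0,0,-0.69,0.24,0.42,-0.04,0,0,0,-0.69,0.3,0.53,-0.049,0,0,0,-0.69,0.36,0.64,-0.049,0,0,0,-0.69,0.42,0.74,-0.049,0,0,0,-0.69,0.47,0.82,-0.049,0,0,0,-0.69,0.5,0.87,-0.049,0,0,0,-0.69,0.504,0.877,-0.049,0,0,0,-0.69,0.504,0.877,-0.049,0,0,0,-0.69,0.504,0.877,-0.049,0,0,0]
}}

```text
t: 16.2
tcp_pos: [0.6326, -0.0381, 0.1761]
eef_rot: [[-0.0, -0.017, 1.0], [-0.0, 1.0, 0.017], [-1.0, -0.0, -0.0]]
wrist_force: [0.4, -0.1, -2.1]
grip_width: 0.0352
```

```bash
python3 go.py 0.6332 -0.0375 0.0362 0.017;python3 - <<'E'
from bench import camera
import cv2
i=camera('scene');cv2.imwrite('pics/s7.png',cv2.resize(i[130:380,150:400],None,fx=2.4,fy=2.4))
E
```

```text
t 16.2 pos [ 0.6326 -0.0381  0.1761] shift [0.6996 0.0033 0.0033] turn [-0.0001 -0.0002  0.0002] w 0.0352 F [ 0.3606 -0.1357 -2.0522] j [ 0.3965  0.5409 -0.5316  1.6279  0.3048  1.0567 -0.2071]
```

View pics/s7.png

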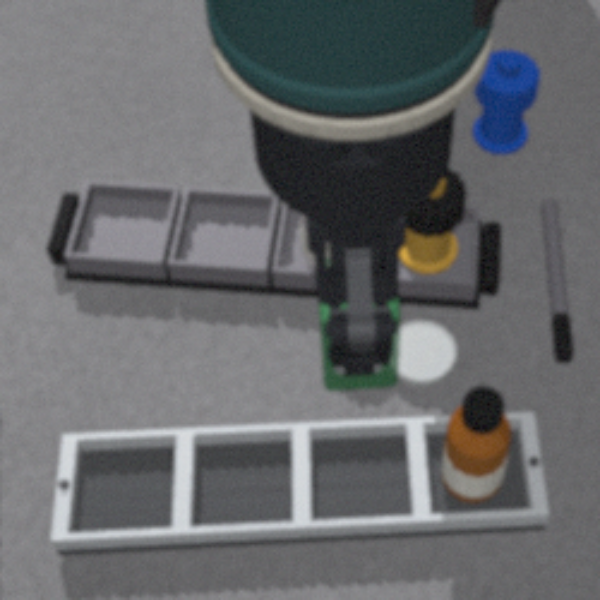

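Request:
{"api": "step_arm", "payload": {
  "rows": [0.05,0.003,0.003,0,0,0,0,0.14,0.003,0.003,0,0,0,0,0.24,0.003,0.003,0,0,0,0,0.34,0.003,0.003,0,0,0,0,0.44,0.003,0.003,0,0,0,0,0.53,0.003,0.003,0,0,0,0,0.59,0.003,0.003,0,0,0,0,0.63,0.003,0.003,0,0,0,0,0.655,0.003,0.003,0,0,0,0,0.67,0.003,0.003,0,0,0,0,0.68,0.003,0.003,0,0,0,0,0.688,0.003,0.003,0,0,0,0,0.694,0.003,0.003,0,0,0,0,0.694,0.003,0.003,0,0,0,0,0.694,0.003,0.003,0,0,0,0]
}}

```text
t: 17.75
tcp_pos: [0.6339, -0.0369, 0.0372]
eef_rot: [[0.0, -0.017, 1.0], [0.0, 1.0, 0.017], [-1.0, 0.0, 0.0]]
wrist_force: [0.1, 0.4, -2.4]
grip_width: 0.0356
```

Request:
{"api": "step_arm", "payload": {
  "rows": [0.003,0,0,0,0,0,0,0.006,0,0,0,0,0,0,0.006,0,0,0,0,0,0,0.006,0,0,0,0,0,0]
}}

```text
t: 18.15
tcp_pos: [0.6339, -0.0368, 0.0363]
eef_rot: [[0.0, -0.017, 1.0], [-0.0, 1.0, 0.017], [-1.0, -0.0, 0.0]]
wrist_force: [-2.4, 0.6, 6.1]
grip_width: 0.0355
```

Touching the floor at 6–8 N. Releasing and rising.

Request:
{"api": "step_arm", "payload": {
  "rows": [0,0,0,0,0,0,0.3,0,0,0,0,0,0,0.4,0,0,0,0,0,0,0.44,0,0,0,0,0,0,0.5,0,0,0,0,0,0,0.65,0,0,0,0,0,0,0.8,0,0,0,0,0,0,1,0,0,0,0,0,0,1,0,0,0,0,0,0,1,0,0,0,0,0,0,1]
}}

```text
t: 19.15
tcp_pos: [0.6338, -0.0368, 0.0359]
eef_rot: [[-0.0, -0.017, 1.0], [0.0, 1.0, 0.017], [-1.0, 0.0, -0.0]]
wrist_force: [0.0, 0.3, 0.6]
grip_width: 0.0856
```

Request:
{"api": "step_arm", "payload": {
  "rows": [-0.05,0,0,0,0,0,1,-0.15,0,0,0,0,0,1,-0.3,0,0,0,0,0,1,-0.45,0,0,0,0,0,1,-0.6,0,0,0,0,0,1,-0.7,0,0,0,0,0,1,-0.7,0,0,0,0,0,1,-0.7,0,0,0,0,0,1]
}}

```text
t: 19.95
tcp_pos: [0.6338, -0.0369, 0.1765]
eef_rot: [[0.001, -0.017, 1.0], [-0.0, 1.0, 0.017], [-1.0, -0.0, 0.001]]
wrist_force: [-0.4, 0.0, -1.2]
grip_width: 0.0855
```

```bash
python3 go.py 0.4651 -0.0523 0.12 -0.06;python3 - <<'E'
from bench import camera
import cv2
i=camera('scene');cv2.imwrite('pics/s8.png',cv2.resize(i[130:380,150:400],None,fx=2.4,fy=2.4))
E
```

```text
t 19.95 pos [ 0.6338 -0.0369  0.1765] shift [ 0.2819 -0.0622 -0.8451] turn [0.0493 0.0005 0.0001] w 0.0855 F [-0.3626  0.0367 -1.2035] j [ 0.3954  0.5423 -0.5334  1.6252  0.3063  1.0575 -0.2093]
```

View pics/s8.png

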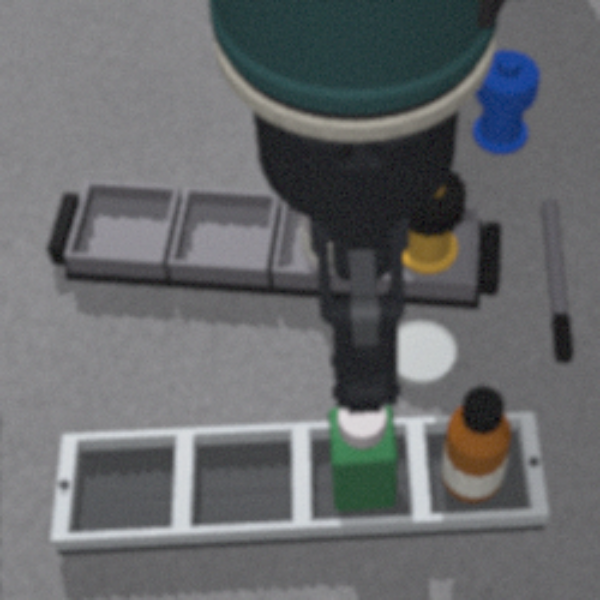

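The square bottle stands in the compartment at y=+34. Now the jar.

Request:
{"api": "step_arm", "payload": {
  "rows": [0,-0.02,-0.2,0.02,0,0,1,0,-0.03,-0.4,0.04,0,0,1,0,-0.05,-0.6,0.049,0,0,1,0,-0.06,-0.77,0.049,0,0,1,0,-0.062,-0.845,0.049,0,0,1,0.1,-0.062,-0.845,0.049,0,0,1,0.2,-0.062,-0.845,0.049,0,0,1,0.28,-0.062,-0.845,0.049,0,0,1,0.28,-0.062,-0.845,0.049,0,0,1,0.28,-0.062,-0.845,0.049,0,0,1]
}}

```text
t: 21.0
tcp_pos: [0.4648, -0.052, 0.1198]
eef_rot: [[-0.001, 0.059, 0.998], [0.001, 0.998, -0.059], [-1.0, 0.0, -0.001]]
wrist_force: [-0.4, 0.4, 0.8]
grip_width: 0.0857
```

```bash
python3 go.py 0.4651 -0.0523 0.0415 -0.06
```

```text
t 21.0 pos [ 0.4648 -0.052   0.1198] shift [ 0.3917 -0.0018  0.0021] turn [ 0.0005 -0.0007 -0.0003] w 0.0857 F [-0.4399  0.4402  0.7709] j [ 0.5198  0.3395 -0.5485  2.0779  0.2468  0.7875 -0.2382]
```

Request:
{"api": "step_arm", "payload": {
  "rows": [0.1,-0.002,0.002,0,0,0,1,0.2,-0.002,0.002,0,0,0,1,0.3,-0.002,0.002,0,0,0,1,0.37,-0.002,0.002,0,0,0,1,0.392,-0.002,0.002,0,0,0,1,0.392,-0.002,0.002,0,0,0,1,0.392,-0.002,0.002,0,0,0,0.8,0.392,-0.002,0.002,0,0,0,0.65,0.392,-0.002,0.002,0,0,0,0.58,0.392,-0.002,0.002,0,0,0,0.52,0.392,-0.002,0.002,0,0,0,0.46,0.392,-0.002,0.002,0,0,0,0.3,0.392,-0.002,0.002,0,0,0,0.2,0.392,-0.002,0.002,0,0,0,0,0.392,-0.002,0.002,0,0,0,0,0.392,-0.002,0.002,0,0,0,0],
  "force": 40
}}

```text
t: 22.6
tcp_pos: [0.4656, -0.0527, 0.0419]
eef_rot: [[0.0, 0.06, 0.998], [-0.0, 0.998, -0.06], [-1.0, -0.0, 0.0]]
wrist_force: [-1.8, -0.0, 9.2]
grip_width: 0.0421
```

```bash
python3 go.py 0.6344 -0.1055 0.176 0.017;python3 - <<'E'
from bench import camera
import cv2
i=camera('scene');cv2.imwrite('pics/s9.png',cv2.resize(i[120:270,180:400],None,fx=3,fy=3))
E
```

```text
t 22.6 pos [ 0.4656 -0.0527  0.0419] shift [-0.6701 -0.2136  0.8585] turn [-0.0487  0.0002  0.0002] w 0.0421 F [-1.8422 -0.0094  9.211 ] j [ 0.4481  0.4791 -0.474   2.1174  0.369   0.6235 -0.3428]
```

View pics/s9.png

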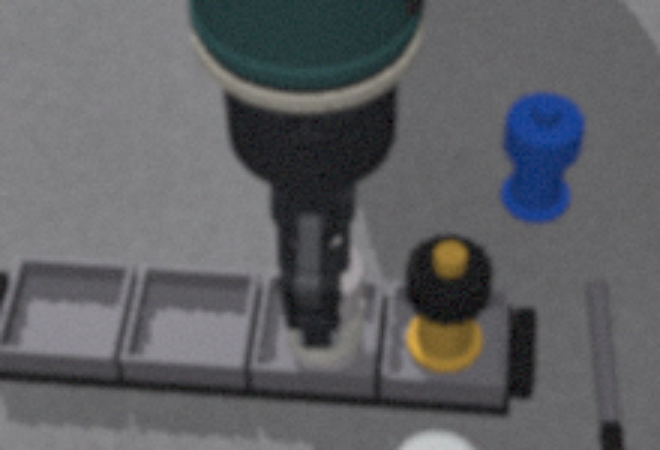

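The grip is on the lid (42 mm). Lifting and carrying to y=-34.

Request:
{"api": "step_arm", "payload": {
  "rows": [-0.03,0,0,0,0,0,0,-0.08,0,0,0,0,0,0,-0.15,0,0,0,0,0,0,-0.25,0,0,0,0,0,0,-0.35,0,0,0,0,0,0,-0.45,0,0,0,0,0,0,-0.55,0,0,0,0,0,0,-0.63,-0.01,0.04,0,0,0,0,-0.67,-0.03,0.1,-0.01,0,0,0,-0.67,-0.05,0.2,-0.02,0,0,0,-0.67,-0.08,0.31,-0.03,0,0,0,-0.67,-0.1,0.42,-0.04,0,0,0,-0.67,-0.13,0.53,-0.049,0,0,0,-0.67,-0.16,0.64,-0.049,0,0,0,-0.67,-0.18,0.74,-0.049,0,0,0,-0.67,-0.2,0.82,-0.049,0,0,0,-0.67,-0.21,0.85,-0.049,0,0,0,-0.67,-0.214,0.858,-0.049,0,0,0,-0.67,-0.214,0.858,-0.049,0,0,0,-0.67,-0.214,0.858,-0.049,0,0,0]
}}

```text
t: 24.65
tcp_pos: [0.6336, -0.1053, 0.1758]
eef_rot: [[-0.0, -0.018, 1.0], [0.0, 1.0, 0.018], [-1.0, 0.0, -0.0]]
wrist_force: [0.2, -0.7, 0.0]
grip_width: 0.0424
```

```bash
python3 go.py 0.6344 -0.1055 0.0399 0.017;python3 - <<'E'
from bench import camera
import cv2
i=camera('scene');cv2.imwrite('pics/s10.png',cv2.resize(i[130:380,150:400],None,fx=2.4,fy=2.4))
E
```

```text
t 24.65 pos [ 0.6336 -0.1053  0.1758] shift [ 0.6796 -0.0009  0.0042] turn [ 0.0004 -0.0001 -0.    ] w 0.0424 F [ 0.1636 -0.6571  0.0227] j [ 0.4915  0.5545 -0.5235  1.6053  0.3056  1.0645 -0.0989]
```

View pics/s10.png

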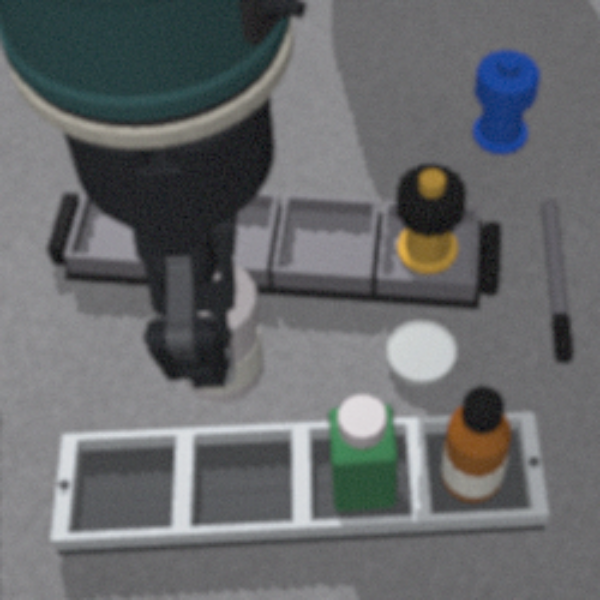

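The jar is held upright. Lowering.

Request:
{"api": "step_arm", "payload": {
  "rows": [0.05,0,0.004,0,0,0,0,0.14,0,0.004,0,0,0,0,0.24,0,0.004,0,0,0,0,0.34,0,0.004,0,0,0,0,0.44,0,0.004,0,0,0,0,0.53,0,0.004,0,0,0,0,0.59,0,0.004,0,0,0,0,0.625,0,0.004,0,0,0,0,0.645,0,0.004,0,0,0,0,0.658,0,0.004,0,0,0,0,0.667,0,0.004,0,0,0,0,0.673,0,0.004,0,0,0,0,0.673,0,0.004,0,0,0,0,0.673,0,0.004,0,0,0,0]
}}

```text
t: 26.1
tcp_pos: [0.6351, -0.1056, 0.0411]
eef_rot: [[0.0, -0.017, 1.0], [-0.0, 1.0, 0.017], [-1.0, -0.0, 0.0]]
wrist_force: [-0.6, 0.1, -1.5]
grip_width: 0.042
```

Request:
{"api": "step_arm", "payload": {
  "rows": [0.003,0,0,0,0,0,0,0.006,0,0,0,0,0,0,0.006,0,0,0,0,0,0,0.006,0,0,0,0,0,0]
}}

```text
t: 26.5
tcp_pos: [0.6351, -0.1056, 0.04]
eef_rot: [[0.0, -0.017, 1.0], [-0.0, 1.0, 0.017], [-1.0, -0.0, 0.0]]
wrist_force: [-2.1, -0.3, 5.8]
grip_width: 0.0421
```

Contact at 6 N. Releasing.

Request:
{"api": "step_arm", "payload": {
  "rows": [0,0,0,0,0,0,0.35,0,0,0,0,0,0,0.47,0,0,0,0,0,0,0.51,0,0,0,0,0,0,0.57,0,0,0,0,0,0,0.7,0,0,0,0,0,0,0.85,0,0,0,0,0,0,1,0,0,0,0,0,0,1,0,0,0,0,0,0,1,0,0,0,0,0,0,1]
}}

```text
t: 27.5
tcp_pos: [0.6349, -0.1055, 0.0396]
eef_rot: [[-0.0, -0.017, 1.0], [0.0, 1.0, 0.017], [-1.0, 0.0, -0.0]]
wrist_force: [-0.0, -0.0, -0.2]
grip_width: 0.0856
```

Request:
{"api": "step_arm", "payload": {
  "rows": [-0.05,0,0,0,0,0,1,-0.15,0,0,0,0,0,1,-0.3,0,0,0,0,0,1,-0.45,0,0,0,0,0,1,-0.6,0,0,0,0,0,1,-0.7,0,0,0,0,0,1,-0.7,0,0,0,0,0,1,-0.7,0,0,0,0,0,1]
}}

```text
t: 28.3
tcp_pos: [0.635, -0.1056, 0.1803]
eef_rot: [[0.001, -0.017, 1.0], [-0.0, 1.0, 0.017], [-1.0, -0.0, 0.001]]
wrist_force: [-0.6, 0.8, -1.3]
grip_width: 0.0854
```

```bash
python3 go.py 0.468 0.0125 0.13 -0.06;python3 - <<'E'
from bench import camera
import cv2
i=camera('scene');cv2.imwrite('pics/s11.png',cv2.resize(i[130:380,150:400],None,fx=2.4,fy=2.4))
E
```

```text
t 28.3 pos [ 0.635  -0.1056  0.1803] shift [ 0.2508  0.6049 -0.8246] turn [0.0493 0.0005 0.0002] w 0.0854 F [-0.5978  0.8317 -1.2976] j [ 0.4925  0.552  -0.5259  1.5984  0.3046  1.0731 -0.0978]
```

View pics/s11.png

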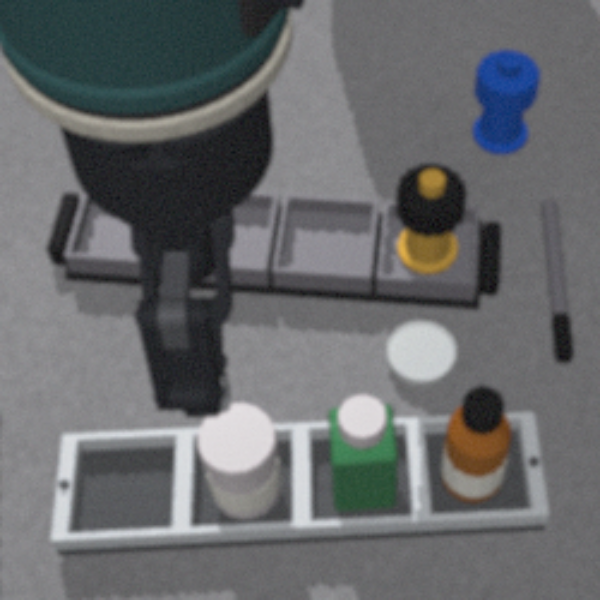

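The jar stands in the compartment at y=-34. Now the brass cell.

Request:
{"api": "step_arm", "payload": {
  "rows": [0,0.12,-0.16,0.02,0,0,1,0,0.25,-0.33,0.04,0,0,1,0,0.38,-0.5,0.049,0,0,1,0,0.5,-0.67,0.049,0,0,1,0,0.58,-0.79,0.049,0,0,1,0.05,0.605,-0.825,0.049,0,0,1,0.15,0.605,-0.825,0.049,0,0,1,0.23,0.605,-0.825,0.049,0,0,1,0.25,0.605,-0.825,0.049,0,0,1,0.25,0.605,-0.825,0.049,0,0,1,0.25,0.605,-0.825,0.049,0,0,1]
}}

```text
t: 29.45
tcp_pos: [0.4682, 0.0126, 0.13]
eef_rot: [[-0.0, 0.06, 0.998], [0.0, 0.998, -0.06], [-1.0, 0.0, -0.0]]
wrist_force: [-0.6, -1.2, 0.3]
grip_width: 0.0848
```

```bash
python3 go.py 0.468 0.0125 0.041 -0.06
```

```text
t 29.45 pos [0.4682 0.0126 0.13  ] shift [ 0.4448 -0.0006 -0.0007] turn [ 0.0003 -0.     -0.0002] w 0.0848 F [-0.5818 -1.1576  0.2721] j [ 0.4167  0.3287 -0.5881  2.0692  0.2491  0.8115 -0.3792]
```

Request:
{"api": "step_arm", "payload": {
  "rows": [0.1,0,0,0,0,0,1,0.2,0,0,0,0,0,1,0.3,0,0,0,0,0,1,0.4,0,0,0,0,0,1,0.443,0,0,0,0,0,1,0.443,0,0,0,0,0,1,0.443,0,0,0,0,0,0.8,0.443,0,0,0,0,0,0.65,0.443,0,0,0,0,0,0.58,0.443,0,0,0,0,0,0.52,0.443,0,0,0,0,0,0.46,0.443,0,0,0,0,0,0.3,0.443,0,0,0,0,0,0.2,0.443,0,0,0,0,0,0,0.443,0,0,0,0,0,0,0.443,0,0,0,0,0,0],
  "force": 50
}}

```text
t: 31.05
tcp_pos: [0.4682, 0.0125, 0.0416]
eef_rot: [[0.001, 0.06, 0.998], [-0.0, 0.998, -0.06], [-1.0, -0.0, 0.001]]
wrist_force: [-3.0, 0.2, 11.2]
grip_width: 0.0412
```

```bash
python3 go.py 0.6355 -0.1735 0.176 0.017;python3 - <<'E'
from bench import camera
import cv2
i=camera('scene');cv2.imwrite('pics/s12.png',cv2.resize(i[120:270,200:420],None,fx=3,fy=3))
E
```

```text
t 31.05 pos [0.4682 0.0125 0.0416] shift [-0.6711 -0.8789  0.891 ] turn [-0.0487  0.0004  0.0001] w 0.0412 F [-3.005   0.1541 11.2208] j [ 0.3317  0.4847 -0.5018  2.1175  0.392   0.6279 -0.5024]
```

View pics/s12.png

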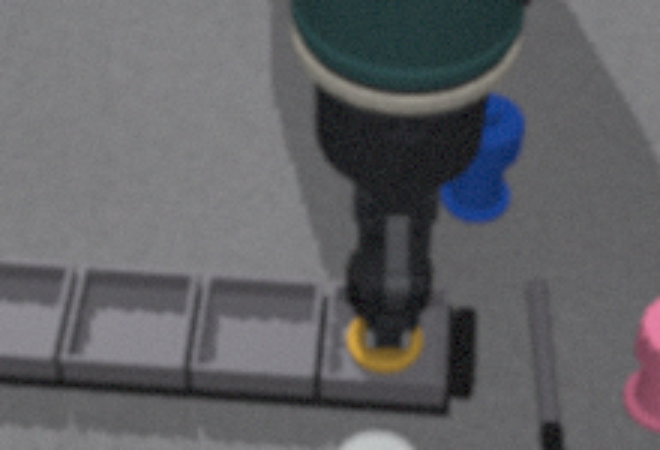

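The grip is on the collar (41 mm). Lifting, then carrying.

Request:
{"api": "step_arm", "payload": {
  "rows": [-0.03,0,0,0,0,0,0,-0.08,0,0,0,0,0,0,-0.15,0,0,0,0,0,0,-0.25,0,0,0,0,0,0,-0.35,0,0,0,0,0,0,-0.45,0,0,0,0,0,0,-0.55,0,0,0,0,0,0,-0.63,-0.03,0.03,0,0,0,0,-0.67,-0.09,0.09,-0.01,0,0,0,-0.67,-0.18,0.18,-0.02,0,0,0,-0.67,-0.28,0.28,-0.03,0,0,0,-0.67,-0.38,0.38,-0.04,0,0,0,-0.67,-0.48,0.48,-0.049,0,0,0,-0.67,-0.58,0.59,-0.049,0,0,0,-0.67,-0.68,0.69,-0.049,0,0,0,-0.67,-0.77,0.78,-0.049,0,0,0,-0.67,-0.84,0.85,-0.049,0,0,0,-0.67,-0.879,0.891,-0.049,0,0,0,-0.67,-0.879,0.891,-0.049,0,0,0,-0.67,-0.879,0.891,-0.049,0,0,0]
}}

```text
t: 33.1
tcp_pos: [0.6349, -0.1726, 0.1755]
eef_rot: [[-0.0, -0.018, 1.0], [0.001, 1.0, 0.018], [-1.0, 0.001, -0.0]]
wrist_force: [0.3, -0.4, -2.2]
grip_width: 0.0406
```

```bash
python3 go.py 0.6355 -0.1735 0.0396 0.017;python3 - <<'E'
from bench import camera
import cv2
i=camera('scene');cv2.imwrite('pics/s13.png',cv2.resize(i[130:380,130:400],None,fx=2.3,fy=2.3))
E
```

```text
t 33.1 pos [ 0.6349 -0.1726  0.1755] shift [ 0.6794 -0.0048  0.0028] turn [ 0.0007 -0.     -0.0004] w 0.0406 F [ 0.3498 -0.3951 -2.2431] j [ 0.5753  0.5796 -0.5095  1.5625  0.307   1.0802  0.0078]
```

View pics/s13.png

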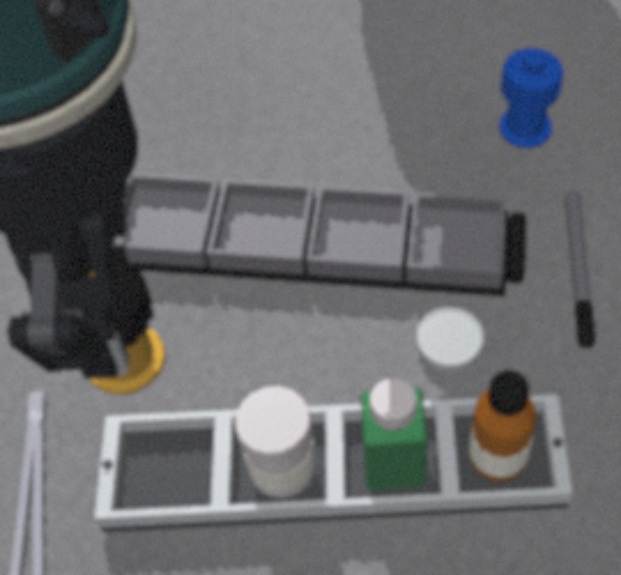

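The cell is held upright. Lowering it into the compartment at y=-102.

Request:
{"api": "step_arm", "payload": {
  "rows": [0.05,-0.004,0.003,0,0,0,0,0.14,-0.004,0.003,0,0,0,0,0.24,-0.004,0.003,0,0,0,0,0.34,-0.004,0.003,0,0,0,0,0.44,-0.004,0.003,0,0,0,0,0.53,-0.004,0.003,0,0,0,0,0.59,-0.004,0.003,0,0,0,0,0.625,-0.004,0.003,0,0,0,0,0.645,-0.004,0.003,0,0,0,0,0.658,-0.004,0.003,0,0,0,0,0.667,-0.004,0.003,0,0,0,0,0.673,-0.004,0.003,0,0,0,0,0.673,-0.004,0.003,0,0,0,0,0.673,-0.004,0.003,0,0,0,0]
}}

```text
t: 34.55
tcp_pos: [0.636, -0.1743, 0.0407]
eef_rot: [[0.0, -0.017, 1.0], [-0.0, 1.0, 0.017], [-1.0, -0.0, 0.0]]
wrist_force: [0.3, -0.2, -1.3]
grip_width: 0.0409
```

Request:
{"api": "step_arm", "payload": {
  "rows": [0.003,0,0,0,0,0,0,0.006,0,0,0,0,0,0,0.006,0,0,0,0,0,0,0.006,0,0,0,0,0,0]
}}

```text
t: 34.95
tcp_pos: [0.6361, -0.1744, 0.0398]
eef_rot: [[0.0, -0.017, 1.0], [-0.0, 1.0, 0.017], [-1.0, -0.0, 0.0]]
wrist_force: [-2.4, 0.2, 4.7]
grip_width: 0.0409
```

Request:
{"api": "step_arm", "payload": {
  "rows": [0,0,0,0,0,0,0.35,0,0,0,0,0,0,0.46,0,0,0,0,0,0,0.5,0,0,0,0,0,0,0.57,0,0,0,0,0,0,0.7,0,0,0,0,0,0,0.85,0,0,0,0,0,0,1,0,0,0,0,0,0,1,0,0,0,0,0,0,1,0,0,0,0,0,0,1]
}}

```text
t: 35.95
tcp_pos: [0.6359, -0.1743, 0.0393]
eef_rot: [[-0.0, -0.018, 1.0], [0.0, 1.0, 0.018], [-1.0, 0.0, -0.0]]
wrist_force: [-0.6, 0.0, 0.1]
grip_width: 0.0853
```

Request:
{"api": "step_arm", "payload": {
  "rows": [-0.05,0,0,0,0,0,1,-0.15,0,0,0,0,0,1,-0.3,0,0,0,0,0,1,-0.45,0,0,0,0,0,1,-0.6,0,0,0,0,0,1,-0.7,0,0,0,0,0,1,-0.7,0,-0.2,0,0,0,1,-0.7,0,-0.4,0,0,0,1,-0.7,-0.1,-0.6,0,0,0,1,-0.7,-0.2,-0.8,0,0,0,1,-0.7,-0.3,-0.95,0,0,0,1,-0.7,-0.3,-0.95,0,0,0,1,-0.7,-0.3,-0.95,0,0,0,1]
}}

```text
t: 37.25
tcp_pos: [0.4468, -0.2381, 0.1802]
eef_rot: [[0.001, -0.016, 1.0], [-0.001, 1.0, 0.016], [-1.0, -0.001, 0.001]]
wrist_force: [0.5, 0.3, 0.6]
grip_width: 0.0851
```

Run:
```python
from h import *
from bench import camera,ctrl
s=camera('scene');t=camera('top');cv2.imwrite('pics/sf.png',s);cv2.imwrite('pics/tf.png',t)
a=cv2.resize(t[110:210,240:470],None,fx=3.4,fy=3.4)[:300];b=cv2.resize(s[270:370,160:390],None,fx=3.4,fy=3.4)[:300]
cv2.imwrite('pics/f.png',np.vstack([a[:300,:782],b[:300,:782]]));print(a.shape,b.shape,ctrl.observe()['t'],ctrl.observe()['wrist_force'])
```

```text
(300, 782, 3) (300, 782, 3) 37.35 [-0.10112384 -0.46659716 -0.63011552]
```

View pics/f.png

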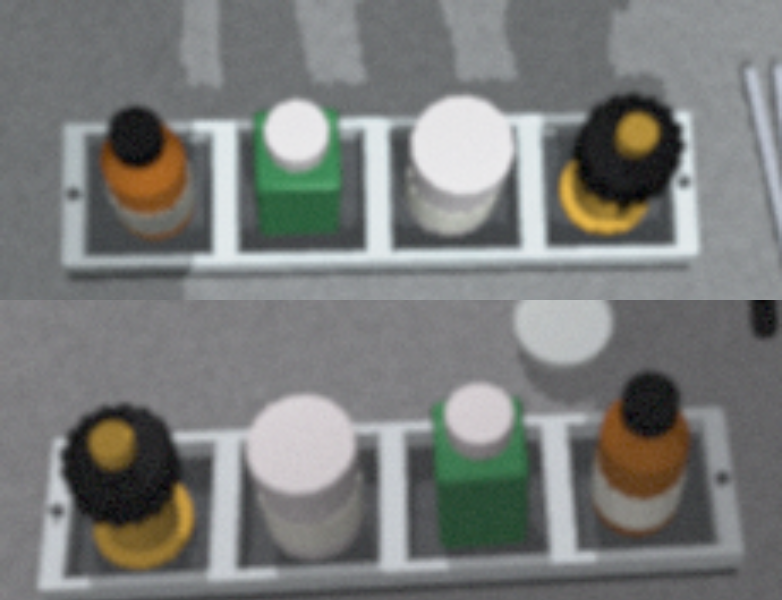

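View pics/tf.png

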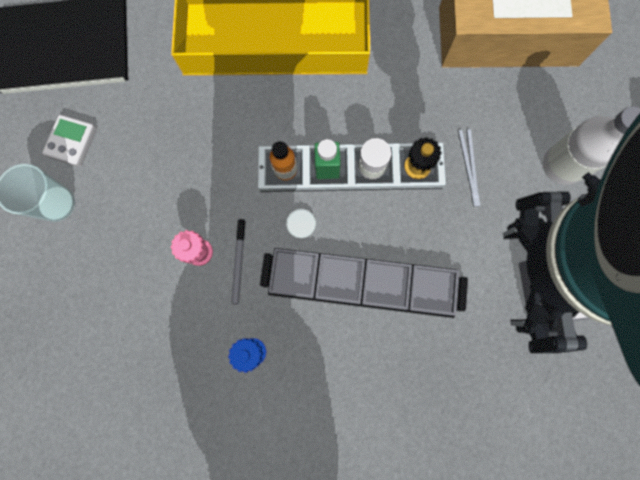

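All four stand in the tray: bottle (280,160), square (328,160), jar (375,158) and cell (425,157), with the rack empty. Measuring where the tops lie before handing in.

Run:
```python
from h import *
A=lambda x,y:((x+.5)/3.4-.5+240,(y+.5)/3.4-.5+110)
B=lambda x,y:((x+.5)/3.4-.5+160,(y-300+.5)/3.4-.5+270)
np.set_printoptions(precision=4,suppress=True)
c=np.array([.6338,-.0715]);yw=.017;Rm=np.array([[np.cos(yw),-np.sin(yw)],[np.sin(yw),np.cos(yw)]])
for n,p,q,z in [('bottle',(135,130),(652,398),.097),('square',(297,131),(480,411),.092),('jar',(462,144),(302,444),.074),('cell',(638,132),(111,444),.084)]:
    X,e=tri(A(*p),B(*q));print(n,X,'exp z',z,'err',round(e,4),'in tray',Rm.T@(X[:2]-c))
```

```text
bottle [0.6328 0.0287 0.0969] exp z 0.097 err 0.0013 in tray [0.0007 0.1002]
square [ 0.6336 -0.0358  0.0928] exp z 0.092 err 0.0015 in tray [0.0005 0.0357]
jar [ 0.6351 -0.1037  0.0736] exp z 0.074 err 0.0012 in tray [ 0.0008 -0.0322]
cell [ 0.6368 -0.1743  0.082 ] exp z 0.084 err 0.0011 in tray [ 0.0012 -0.1028]
```

Every sample is within 2 mm of its compartment centre at the right height. Handing in.

```bash
python3 -c "
from bench import workorder
print(workorder.job_done())"
```

```text
the job is handed in; nothing more can be done
None
```

All four samples are loaded in the tray in reverse order, standing upright and let go. The job is handed in; the hand-in gives no verdict.

| Sample | Rack cup y (mm) | Tray compartment y (mm) |
|---|---|---|
| bottle | -102 | +102 |
| square | -34 | +34 |
| jar | +34 | -34 |
| cell | +102 | -102 |

- **Setting down:** Each sample was lowered slowly to a light touch on the floor, 5–15 N at the wrist, before the fingers opened. The last time read, just before handing in, was about 37 s of the 115 s allowed.
- **Position check:** The final two-view measurement put every sample top within 2 mm of its compartment centre in x and y, and within about 2 mm of its expected height.
- **Upright and clear:** In the last pictures all four stand upright, the rack is empty, the look-alikes are untouched and the gripper is clear.
- **Checks that failed:** None did. The only disagreement was early: the bottle's black cap measured about 6 mm low in the first pictures, because the cap's side was included in the mask. I used the triangulated point instead and the grip was good.

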